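Unbolt the dust-chest hatch and hold it at the pointer angle

ROBOT

A 7-joint arm with a two-finger parallel gripper is mounted at the origin on the work surface. World frame = base frame: x ahead of the robot, y to its left, z up, the work surface at z = 0. Lengths are in m, angles in rad, forces in N, time in s.
With the tool pointing down it reaches from about 0.4 to 0.85 m from the base axis. Payload 4.4 kg.
Tool frame: the origin (TCP) lies between the finger pads; the fingertips stand 14 mm ahead of it and the grasp point (between the pads) lies 5 mm behind it; z points along the fingers, y is the direction in which the jaws open and shut (so a half turn about z gives the same grasp; the last joint's range is limited). The gripper opens to 94 mm and grips with 3 to 60 N. Pads are 16 mm wide; open, the fingers measure 119 mm over their backs; the gripper's body (75 mm by 177 mm) begins 78 mm behind the grasp point.
Start: joints at [1.15, 0.628, 0.038, 1.517, -0.027, 0.996, -0.02], TCP at [0.226, -0.61, 0.219] pointing down, gripper open.
Joint ranges: [-3.06, 3.06], [-0.37, 2.12], [-1.25, 1.32], [0.18, 2.47], [-1.1, 4.24], [0.23, 1.98], [-2.94, 2.94]. Speed limits (rad/s): [2.57, 2.57, 3.14, 3.14, 3.14, 3.14, 3.14].

INTERFACE

Orientations are given as a 3x3 rotation matrix whose columns are the frame's x, y, z axes.
In Python, from plant import * gives the robot as it stands. The module is installed in compiled form; this text tells all that it offers.
- The arm moves only by the tool move_arm, never from a script. Its argument "increments" is text: rows parted by semicolons, each of 7 numbers parted by spaces: the gripper command: -1 is fully open, 1 is shut, values between are in proportion, then the shift along the tool's x, y, z in mm, then the turn, a rotation vector about the tool's x, y, z in rad. In form: jaw tx ty tz rx ry rz; .... A call has 1 to 5 rows; each row shifts and turns the commanded pose from where the row before left it, along the tool's axes as they then stand; what a row does not reach is not made up. A row lasts 1/12 s, in which the tool goes at most 41.7 mm and 7.16 degrees, less where a joint would pass 70% of its speed; a pose out of reach is approached as far as the arm can. A call with a gripper value outside its range is refused whole. The fingers move at their own pace and stop on an object; "force" is the grip in N (left out, the last holds). Time passes only in rows, so rows that do not move let the fingers close. It gives the time, the measured TCP pose, the force and the opening at its end, in the units of the state.
- state(): the state, without advancing time (a new reading comes with each control period).
- get_image(name): name is "side" or "top"; returns the picture (384x512x3 uint8, red, green, blue); there is no depth.
- camera_info(name): a dict with "fx", "fy", "cx", "cy" (pixels), "k1" (the pictures are not rectified: a ray, as slopes to the right and down, at radius r is drawn at 1 + k1 r^2 times it, then the intrinsics apply), "R" (3x3) and "t" (3): a world point X has camera coordinates R X + t. Camera axes: x right, y down, z forward; pixel columns grow to the right and rows downward; lengths in m; the calibration is good to about 2 mm. A picture is of the moment at which its call begins. camera_info takes no time and is no camera call.
- sign_off(): hands the job in, once; it reports no verdict.
The state is a dict: "clock": time; "qpos": joint angles; "qd": joint speeds; "joint_efforts": joint torques, N m; "tcp_pos": TCP position; "tcp_rot": TCP orientation; "contact_force": force on the tool from outside, world axes, zero at the start; "ft_torque": the same for the moment, N m; "opening": opening from 0.0 (shut) to 1.0 (fully open).
Only numpy, scipy, OpenCV 4.12 (cv2) and the standard library are available. Lean on these libraries where they do the work, as an engineer would, in place of code of your own. Each camera call takes 0.05 s, during which the arm holds its last target. There are 200 camera calls.

TASK

Turn the small handwheel on the dust chest clockwise until its needle points at the raised mark on the dial, which draws the bolt off the hatch. Then lift the hatch by its handle until it is parallel to the pointer arm beside it, and finish still holding it there, steady, so that its stay can be fitted; do not let go. Leave the wheel at the mark, and do not shift the pointer arm or the things lying on the bench.

Things in the scene. Friction and masses are not known exactly. Their poses are not given: they have to be found in the camera images.
- chest: Grey-painted dust chest fixed to the bench, 260 (x) x 420 (y) x 125 mm high, origin at the centre of its underside. Its x points away from its front, y to the left seen from the front. Hatch left of the middle, handwheel on the right of the deck, upright protractor half-disc (radius 54 mm) on the left, outside the pointer arm. Its place and yaw vary.
- flap: Plain wooden hatch, 200 (y) x 197 (x) x 12 mm, 0.35 to 0.7 kg, lying flat when shut. Origin on the hinge line at its far (+x) edge, mid-width, 131 mm above the bench. Shut, its axes are the chest's; it opens about its +y, the front edge rising. Its x always points from handle to hinge. Free hinge: unless held it falls shut. While the bolt overlaps its right edge it cannot rise.
- flap_handle (a point): Centre of the hatch handle: round steel bar, 12 mm diameter, 110 mm long, along the hatch's y, in the hatch's plane, 255 mm from the hinge line and 53 mm ahead of the hatch's front edge, held by a rod at each end. Shut, it is 131 mm above the bench, nothing beneath. It can be pinched from above, one finger in the 47 mm gap behind it, and can turn in the grip as the hatch swings.
- pointer_tip (a point): Tip of the pointer arm: a dark steel bar 206 mm long, 5 mm wide, 8 mm high with a small block at the tip, 12 mm outside the hatch's left edge, turning stiffly on the same hinge line as the hatch. Its x axis points from the tip towards the hinge line.
- pointer (a joint): Angle of the pointer arm above level, rad (0 level, grows as the tip rises); set between 0.5 and 0.85 at the start and stays there by friction. The hatch is at the marked angle when it stands at the same angle above level.
- wheel (a joint): Angle of the handwheel, rad: grows clockwise seen from above, starts between 0 and 0.6, stops at 0 and 3.2. At 0 its needle points to the chest's -x; at 2.5 it points at the raised mark. It stays where it is left (friction about 0.12 N m). It draws the bolt by 8 mm per rad along the chest's -y; at the mark the bolt is clear of the hatch.
- wheel_grip (a point): On the handwheel's vertical axis, at the middle of its rim's height (192 mm above the bench). Black dished wheel 60 mm in diameter, rim 18 mm high, its underside 24 mm above the dial plate (a level disc 126 mm in diameter). It can be gripped across the rim from above.
- needle_tip (a point): Tip of the thin steel needle under the handwheel, which turns with it just above the dial plate; 53 mm from the wheel's axis. A steel index bar on the wheel's top, from its centre to its rim, points the same way.
- dial_mark (a point): The raised steel mark on the dial plate, 6 mm wide, 7 mm high and 12 mm long, centred 56.5 mm from the wheel's axis: the needle points at it when the wheel is set.
- glue: Bystander: white glue bottle, 60 mm in diameter, 150 mm high, standing on the bench in front of the chest; origin at the centre of its underside.
- sanding_block: Bystander: cork sanding block 100 x 60 x 39 mm on the bench; origin at the centre of its underside.
- tape: Bystander: grey tape-measure case 65 x 35 x 60 mm on the bench; origin at the centre of its underside.

How it is judged:
By the outcome, as a careful person would: the job done as asked, in the order asked, and still so for the second after the job is handed in, while the arm keeps its last pose, push and grip.
It also fails if it takes over 58 s, if anything falls off the work surface, if the arm or the gripper's body presses on something with over 40 N, if the wrist force passes 120 N, or if a joint passes its speed limit or range.

## Working session

There is one attempt and no reset: what is moved stays moved. The work goes in short steps, Python scripts to look and compute and a tool call to move; the robot and the scene stay as the last step left them, time stands still between calls to the robot, and variables do not carry over. Pictures are saved under pics/ and viewed, about 8 in all and at most 12, crops included, and the job is handed in when it is done.

Besides the shell and the picture viewer there is one more tool, called after ">>>" by a JSON object that holds its "op" and its "data", one argument or row to a line. move_arm: Moves the arm, as the interface text tells. Its arguments: {"type":"object","properties":{"increments":{"type":"string"},"force":{"type":"number"}},"required":["increments"]}

```bash
mkdir -p pics
python3 - <<'E'
from plant import *
import cv2
for n in("top","side"):
    im=get_image(n); cv2.imwrite(f"pics/{n}0.png",cv2.cvtColor(im,cv2.COLOR_RGB2BGR))
    c=camera_info(n); print(n,{k:c[k] for k in c if k not in'Rt'},c["R"],c["t"])
a=cv2.imread("pics/top0.png");cv2.imwrite("pics/top0b.png",cv2.resize(a,(800,600),interpolation=cv2.INTER_CUBIC))
a=cv2.imread("pics/side0.png");cv2.imwrite("pics/side0b.png",cv2.resize(a,(800,600),interpolation=cv2.INTER_CUBIC))
s=state();print(s["tcp_rot"],s["opening"],s["clock"])
E
```

```text
top {'fx': 411.90178563865646, 'fy': 411.90178563865646, 'cx': 253.9963166388706, 'cy': 186.6872152908005, 'k1': -0.14723838334065392} [[ 2.77132530e-02 -9.99615719e-01  6.24318183e-04]
 [-9.70407776e-01 -2.70533586e-02 -2.39951796e-01]
 [ 2.39876477e-01  6.04400160e-03 -9.70784603e-01]] [0.01376276 0.59041145 1.07350406]
side {'fx': 376.8660151237964, 'fy': 376.8660151237964, 'cx': 251.4271469801298, 'cy': 195.08930013539333, 'k1': -0.08745976160259047} [[-0.82104234 -0.57058801  0.01785465]
 [-0.43365248  0.60304935 -0.66953492]
 [ 0.37126136 -0.55745923 -0.74256596]] [0.45326138 0.3213378  0.85509371]
[[ 9.37735832e-01  3.47348765e-01 -5.86622417e-04]
 [ 3.47349260e-01 -9.37734572e-01  1.53733283e-03]
 [-1.61054634e-05 -1.64537494e-03 -9.99998646e-01]] 0.9964735333861786 0.1
```

View pics/top0b.png

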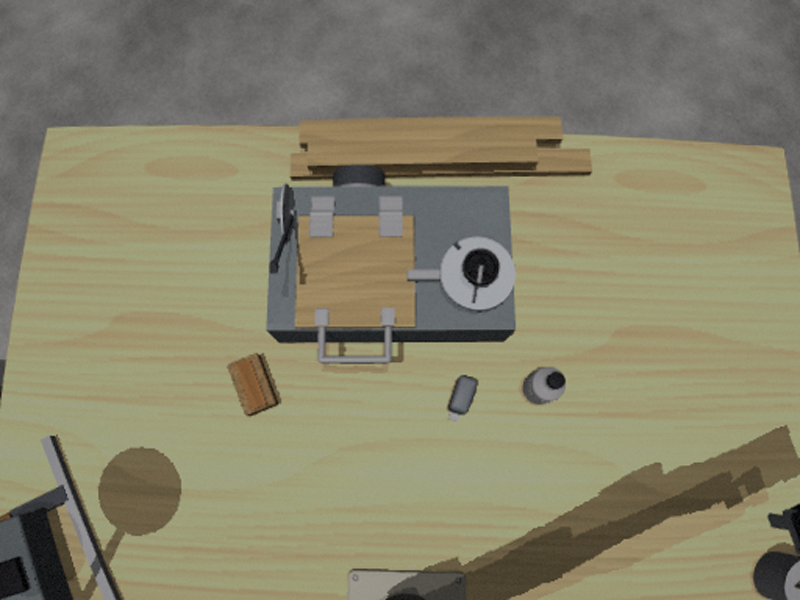

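View pics/side0b.png

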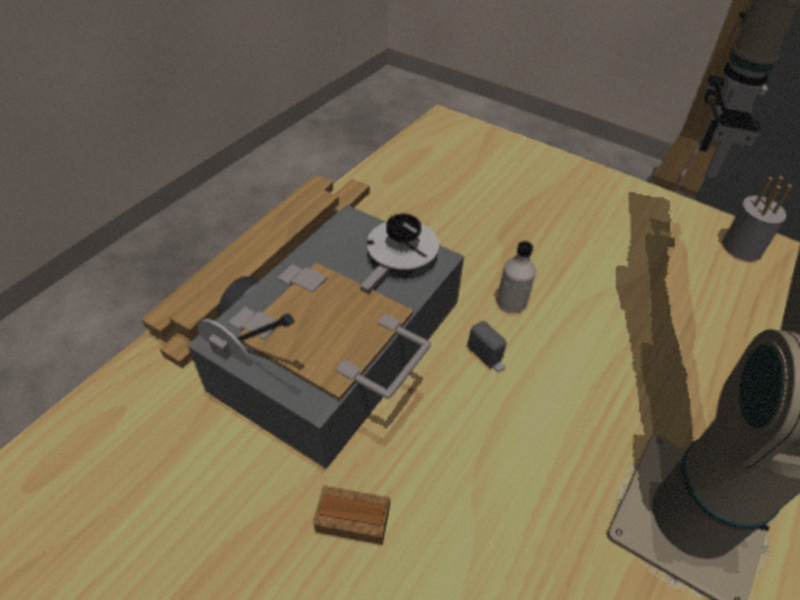

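Run:
```python
import cv2
for n,x,y in(("top",165,108),("side",118,128)):
    a=cv2.imread(f"pics/{n}0.png")[y:y+138,x:x+184]; cv2.imwrite(f"pics/{n}0c.png",cv2.convertScaleAbs(cv2.resize(a,None,fx=4.3,fy=4.3,interpolation=cv2.INTER_CUBIC),alpha=1.4))
```

```text
(no output)
```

View pics/top0c.png

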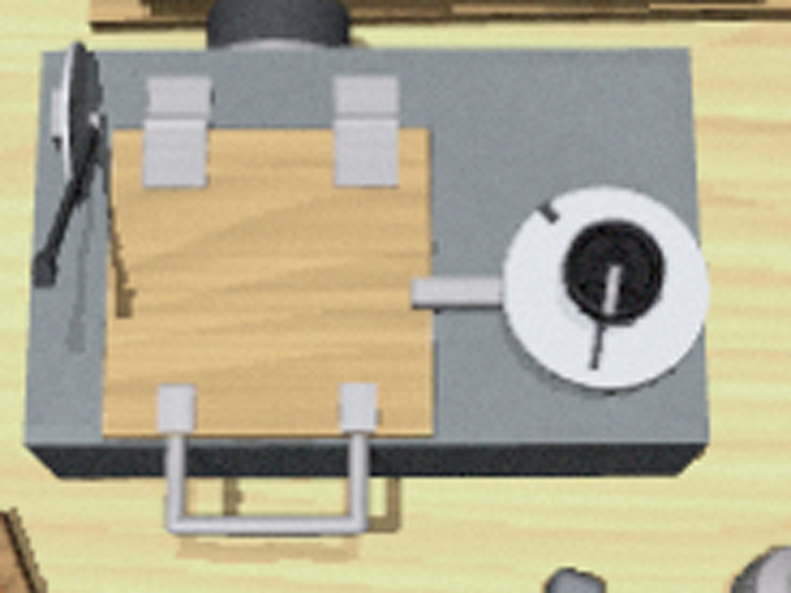

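View pics/side0c.png

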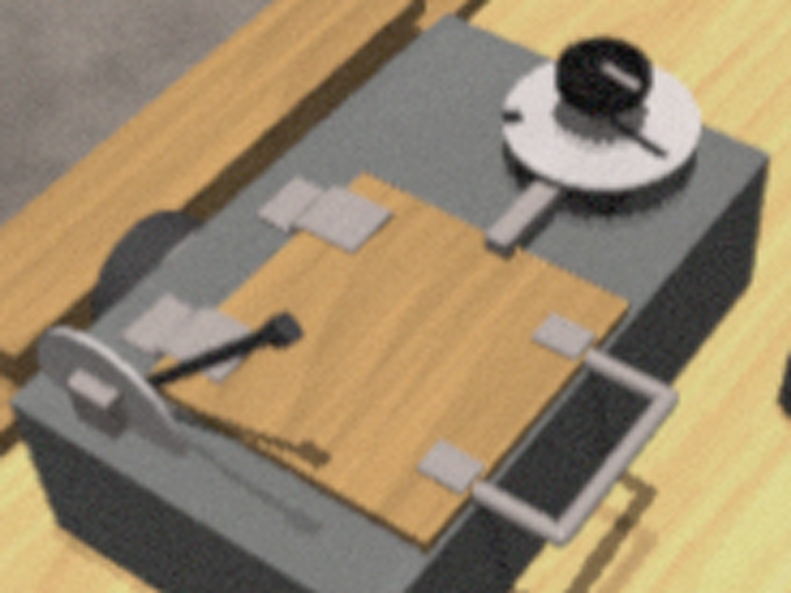

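```bash
cat > h.py <<'E'
import numpy as np, cv2
from plant import *
from scipy.optimize import least_squares
C={n:camera_info(n) for n in("top","side")}
OFF={"top":(165,108),"side":(118,128)}
def full(n,p,s=4.3,off=None): return (np.array(p,float)+.5)/s-.5+np.array(off or OFF[n])
def proj(n,X):
    c=C[n]; q=np.asarray(c["R"])@X+np.asarray(c["t"]); u=q[:2]/q[2]; u=u*(1+c["k1"]*(u@u))
    return np.array([c["fx"]*u[0]+c["cx"],c["fy"]*u[1]+c["cy"]])
def Rz(a): return np.array([[np.cos(a),-np.sin(a),0],[np.sin(a),np.cos(a),0],[0,0,1]])
E
cat > fit.py <<'E'
from h import *
O=[]
def add(k,xyz,**v):
    for n,p in v.items(): O.append((k,np.array(xyz)/1e3,n,full(n,p)))
add('h',(-5,-100,137),top=(430,129),side=(365,175)); add('h',(-202,-100,137),top=(433,436),side=(628,303))
add('h',(-202,100,137),top=(104,436),side=(428,545)); add('h',(-5,100,137),top=(111,130),side=(158,392))
add('h',(-255,49,131),top=(173,524),side=(562,533)); add('h',(-255,-49,131),top=(360,524),side=(670,397))
add('c',(130,210,125),top=(43,50),side=(15,403)); add('c',(130,-210,125),top=(690,48),side=(450,17))
add('c',(-130,-210,125),top=(708,443),side=(767,157)); add('c',(-130,210,125),top=(25,442))
add('w',(0,0,159),top=(606,287),side=(602,127)); add('w',(0,0,201),top=(616,266))
add('n',(53,0,162),top=(596,368),side=(664,154)); add('m',(56.5,0,165),top=(548,212),side=(512,115))
add('p',(-200,0,0),top=(45,270),side=(286,331))
def model(v,o):
    k,X=o[0],o[1]; R=Rz(v[2]); c=np.array([v[0],v[1],0])
    L={'c':0*X,'h':np.array([v[3],v[4],0]),'w':np.array([v[5],v[6],0])}
    d=lambda a:np.array([-np.cos(a),np.sin(a),0])   # clockwise from -x
    if k in L: P=L[k]+X
    elif k=='n': P=L['w']+d(v[7])*X[0]+[0,0,X[2]]
    elif k=='m': P=L['w']+d(v[8])*X[0]+[0,0,X[2]]
    else: P=L['h']+np.array([-.2*np.cos(v[9]),.1145+v[10],.131+.2*np.sin(v[9])])
    return c+R@P
f=lambda v:np.concatenate([proj(o[2],model(v,o))-o[3] for o in O]+[[v[10]*300]])
r=least_squares(f,[.7,.05,0,.1,.05,0,-.15,.2,2.5,.6,0],loss='soft_l1');v=r.x
np.save('v.npy',v);print(np.round(v,4))
for o in O: print(o[0],o[2],np.round(o[1]*1e3),np.round(proj(o[2],model(v,o))-o[3],2))
print('wheel',model(v,('w',np.array([0,0,.192]))),'handle',model(v,('h',np.array([-.255,0,.131]))),'hinge',model(v,('h',np.array([0,0,.131]))))
E
python3 fit.py
```

```text
[ 6.4040e-01  4.3600e-02  3.1000e-02  7.5000e-02  6.0100e-02 -3.9100e-02
 -1.4490e-01  1.7550e-01  2.4758e+00  8.0650e-01 -2.2000e-03]
h top [  -5. -100.  137.] [-0.35 -0.2 ]
h side [  -5. -100.  137.] [ 0.02 -1.22]
h top [-202. -100.  137.] [-0.32  0.13]
h side [-202. -100.  137.] [ 1.03 -0.52]
h top [-202.  100.  137.] [-0.96  0.28]
h side [-202.  100.  137.] [ 0.03 -0.73]
h top [ -5. 100. 137.] [ 0.07 -0.05]
h side [ -5. 100. 137.] [-3.08 -3.84]
h top [-255.   49.  131.] [2.39 0.46]
h side [-255.   49.  131.] [ 1.51 -1.31]
h top [-255.  -49.  131.] [-3.06  0.42]
h side [-255.  -49.  131.] [-1.2   1.73]
c top [130. 210. 125.] [-0.41  0.07]
c side [130. 210. 125.] [-1.23 -0.78]
c top [ 130. -210.  125.] [-0.13  0.03]
c side [ 130. -210.  125.] [-0.38 -1.38]
c top [-130. -210.  125.] [0.35 0.18]
c side [-130. -210.  125.] [ 1.41 -1.05]
c top [-130.  210.  125.] [-0.77  0.88]
w top [  0.   0. 159.] [-0.13 -0.36]
w side [  0.   0. 159.] [ 0.17 -2.57]
w top [  0.   0. 201.] [-0.41 -0.02]
n top [ 53.   0. 162.] [-0.59  0.21]
n side [ 53.   0. 162.] [ 0.61 -0.3 ]
m top [ 56.   0. 165.] [-0.33  0.03]
m side [ 56.   0. 165.] [ 0.23 -0.47]
p top [-200.    0.    0.] [-0.84  0.56]
p side [-200.    0.    0.] [-0.04 -0.42]
wheel [ 0.60579578 -0.10251551  0.192     ] handle [0.45868029 0.09800529 0.131     ] hinge [0.71355778 0.10590907 0.131     ]
```

>>> {"op": "move_arm", "data": {
  "increments": "-1 0 0 -35 0 0 0; -1 10 -6 -30 0 0 0; -1 30 -19 0 0 0 0; -1 30 -19 0 0 0 0; -1 30 -19 0 0 0 0",
  "force": 30
}}

```text
clock: 0.52
tcp_pos: [0.2981, -0.5147, 0.2846]
tcp_rot: [[0.938, 0.346, 0.0], [0.346, -0.938, -0.0], [0.0, 0.0, -1.0]]
contact_force: [0.4, 0.6, -0.2]
opening: 0.997
```

>>> {"op": "move_arm", "data": {
  "increments": "-1 30 -19 0 0 0 0; -1 30 -19 0 0 0 0; -1 30 -19 0 0 0 0; -1 30 -19 0 0 0 0; -1 30 -19 0 0 0 0"
}}

```text
clock: 0.93
tcp_pos: [0.4059, -0.3728, 0.2843]
tcp_rot: [[0.938, 0.347, -0.0], [0.347, -0.938, 0.0], [-0.0, -0.0, -1.0]]
contact_force: [0.2, -0.0, 1.3]
opening: 0.999
```

>>> {"op": "move_arm", "data": {
  "increments": "-1 30 -19 0 0 0 0; -1 30 -19 0 0 0 0; -1 30 -19 0 0 0 0; -1 30 -19 0 0 0 0; -1 30 -19 0 0 0 0"
}}

```text
clock: 1.35
tcp_pos: [0.5136, -0.2317, 0.2842]
tcp_rot: [[0.938, 0.347, -0.001], [0.347, -0.938, 0.0], [-0.001, -0.0, -1.0]]
contact_force: [1.2, -0.4, -0.0]
opening: 1.001
```

```bash
python3 -c "
from plant import *
s=state();print(s['clock'],s['qpos'],s['tcp_pos'],s['tcp_rot'],s['contact_force'])"
```

```text
1.35 [ 0.39379194  0.43520327 -0.02931649  1.67748137  0.01447159  1.02978575
 -0.85634914] [ 0.51355964 -0.23171279  0.28423435] [[ 9.37749898e-01  3.47310697e-01 -6.39410130e-04]
 [ 3.47310879e-01 -9.37750028e-01  1.96077422e-04]
 [-5.31507081e-04 -4.05945677e-04 -9.99999776e-01]] [ 1.19193038 -0.40944734 -0.02579675]
```

>>> {"op": "move_arm", "data": {
  "increments": "-1 33 -22 0 0 0 0; -1 33 -22 0 0 0 0; -1 33 -22 0 0 0 0; -1 32 -23 0 0 0 0; -1 0 0 0 0 0 -0.12"
}}

```text
clock: 1.77
tcp_pos: [0.609, -0.0931, 0.2837]
tcp_rot: [[0.884, 0.468, 0.002], [0.468, -0.884, 0.007], [0.005, -0.005, -1.0]]
contact_force: [0.2, 1.3, 0.1]
opening: 1.0
```

>>> {"op": "move_arm", "data": {
  "increments": "-1 0 0 0 0 0 -0.12; -1 0 0 0 0 0 -0.12; -1 0 0 0 0 0 -0.12; -1 0 0 0 0 0 -0.12; -1 0 0 0 0 0 -0.12"
}}

```text
clock: 2.18
tcp_pos: [0.6046, -0.1043, 0.284]
tcp_rot: [[0.471, 0.882, -0.001], [0.882, -0.471, 0.0], [-0.0, -0.001, -1.0]]
contact_force: [0.3, 0.1, 0.0]
opening: 1.004
```

>>> {"op": "move_arm", "data": {
  "increments": "-1 0 0 0 0 0 -0.12; -1 0 0 0 0 0 -0.12; -1 0 0 0 0 0 -0.12; -1 0 0 0 0 0 -0.12; -1 0 0 0 0 0 -0.12"
}}

```text
clock: 2.6
tcp_pos: [0.6046, -0.1044, 0.284]
tcp_rot: [[-0.11, 0.994, -0.001], [0.994, 0.11, 0.0], [0.0, -0.001, -1.0]]
contact_force: [-0.0, -1.5, -0.2]
opening: 0.997
```

>>> {"op": "move_arm", "data": {
  "increments": "-1 0 0 0 0 0 -0.12; -1 0 0 0 0 0 -0.12; -1 0 0 0 0 0 -0.12; -1 0 0 0 0 0 -0.12; -1 0 0 0 0 0 0"
}}

```text
clock: 3.02
tcp_pos: [0.6046, -0.1045, 0.2839]
tcp_rot: [[-0.554, 0.833, -0.001], [0.833, 0.554, 0.0], [0.001, -0.001, -1.0]]
contact_force: [0.4, 0.6, 0.1]
opening: 1.0
```

>>> {"op": "move_arm", "data": {
  "increments": "-1 1 2 25 0 0 0; -1 0 0 25 0 0 0; -1 0 0 20 0 0 0; -1 0 0 14 0 0 0; -1 0 0 10 0 0 0"
}}

```text
clock: 3.43
tcp_pos: [0.605, -0.1025, 0.1885]
tcp_rot: [[-0.549, 0.836, -0.003], [0.836, 0.549, 0.0], [0.002, -0.002, -1.0]]
contact_force: [0.2, -0.2, -0.2]
opening: 0.999
```

>>> {"op": "move_arm", "data": {
  "increments": "1 0 0 0 0 0 0; 1 0 0 0 0 0 0; 1 0 0 0 0 0 0; 1 0 0 0 0 0 0; 1 0 0 0 0 0 0",
  "force": 25
}}

```text
clock: 3.85
tcp_pos: [0.6067, -0.1024, 0.1915]
tcp_rot: [[-0.551, 0.835, 0.002], [0.835, 0.551, -0.0], [-0.001, 0.001, -1.0]]
contact_force: [0.2, 0.9, 0.5]
opening: 0.682
```

>>> {"op": "move_arm", "data": {
  "increments": "1 0 0 0 0 0 0; 1 0 0 0 0 0 0; 1 0 0 0 0 0 0; 1 0 0 0 0 0 0; 1 0 0 0 0 0 0"
}}

```text
clock: 4.27
tcp_pos: [0.6052, -0.1035, 0.1912]
tcp_rot: [[-0.55, 0.835, -0.001], [0.835, 0.55, -0.002], [-0.001, -0.002, -1.0]]
contact_force: [-3.5, -1.7, 4.9]
opening: 0.626
```

>>> {"op": "move_arm", "data": {
  "increments": "1 0 0 0 0 0 0.11; 1 0 0 0 0 0 0.11; 1 0 0 0 0 0 0.11; 1 0 0 0 0 0 0.11; 1 0 0 0 0 0 0.11"
}}

```text
clock: 4.68
tcp_pos: [0.6048, -0.1036, 0.1912]
tcp_rot: [[-0.028, 1.0, -0.002], [1.0, 0.028, -0.002], [-0.002, -0.002, -1.0]]
contact_force: [-5.2, -1.1, 6.5]
opening: 0.628
```

>>> {"op": "move_arm", "data": {
  "increments": "1 0 0 0 0 0 0.11; 1 0 0 0 0 0 0.11; 1 0 0 0 0 0 0.11; 1 0 0 0 0 0 0.11; 1 0 0 0 0 0 0.11"
}}

```text
clock: 5.1
tcp_pos: [0.6043, -0.1035, 0.1912]
tcp_rot: [[0.498, 0.867, -0.003], [0.867, -0.498, -0.001], [-0.003, -0.002, -1.0]]
contact_force: [-5.6, -1.8, 7.4]
opening: 0.629
```

>>> {"op": "move_arm", "data": {
  "increments": "1 0 0 0 0 0 0.11; 1 0 0 0 0 0 0.11; 1 0 0 0 0 0 0.11; 1 0 0 0 0 0 0.11; 1 0 0 0 0 0 0.11"
}}

```text
clock: 5.52
tcp_pos: [0.6041, -0.1031, 0.1912]
tcp_rot: [[0.878, 0.479, -0.003], [0.479, -0.878, -0.001], [-0.003, -0.001, -1.0]]
contact_force: [-5.8, -0.4, 7.3]
opening: 0.63
```

>>> {"op": "move_arm", "data": {
  "increments": "1 0 0 0 0 0 0.11; 1 0 0 0 0 0 0.11; 1 0 0 0 0 0 0.11; 1 0 0 0 0 0 0.11; 1 0 0 0 0 0 0.11"
}}

```text
clock: 5.93
tcp_pos: [0.604, -0.1027, 0.1912]
tcp_rot: [[0.999, -0.051, -0.004], [-0.051, -0.999, 0.0], [-0.004, 0.0, -1.0]]
contact_force: [-7.2, -2.0, 8.0]
opening: 0.63
```

>>> {"op": "move_arm", "data": {
  "increments": "1 0 0 0 0 0 0.1; 1 0 0 0 0 0 0.02; 1 0 0 0 0 0 0; 1 0 0 0 0 0 0"
}}

```text
clock: 6.27
tcp_pos: [0.604, -0.1026, 0.1912]
tcp_rot: [[0.986, -0.165, -0.004], [-0.165, -0.986, 0.0], [-0.004, 0.0, -1.0]]
contact_force: [-6.0, -1.0, 7.3]
opening: 0.629
```

Run:
```python
from plant import *
import cv2,numpy as np
P=[]
for n,x,y in(("top",270,125),("side",220,120)):
    a=cv2.cvtColor(get_image(n),cv2.COLOR_RGB2BGR)[y:y+80,x:x+66]
    P.append(cv2.convertScaleAbs(cv2.resize(a,None,fx=6,fy=6,interpolation=cv2.INTER_CUBIC),alpha=1.4))
cv2.imwrite("pics/w1.png",np.hstack(P)); print(state()["qpos"],state()["clock"])
```

```text
[ 0.01731629  0.61181568  0.17014167  1.65734317 -0.12566435  0.88677372
 -1.4998454 ] 6.3667
```

View pics/w1.png

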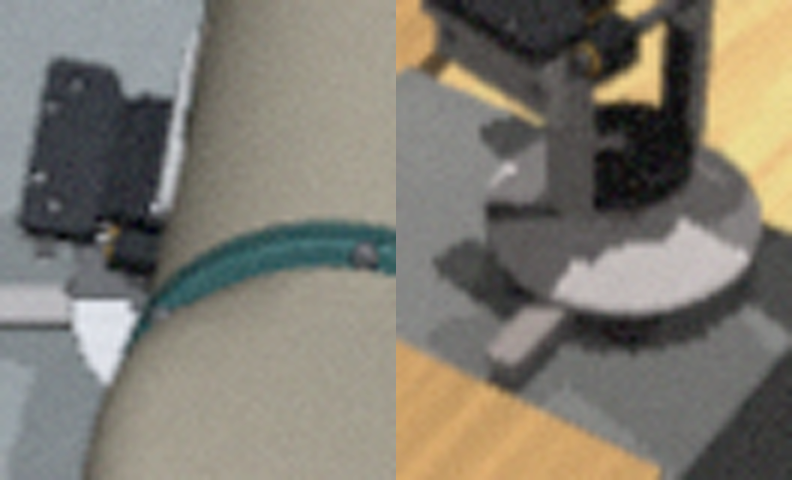

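>>> {"op": "move_arm", "data": {
  "increments": "-1 0 0 0 0 0 0; -1 0 0 0 0 0 0; -1 0 0 0 0 0 0; -1 0 0 0 0 0 0; -1 0 0 0 0 0 0"
}}

```text
clock: 6.78
tcp_pos: [0.6064, -0.1022, 0.1904]
tcp_rot: [[0.986, -0.164, 0.0], [-0.164, -0.986, 0.0], [0.0, -0.0, -1.0]]
contact_force: [-0.8, 0.2, -0.7]
opening: 0.945
```

>>> {"op": "move_arm", "data": {
  "increments": "-1 0 0 -15 0 0 0; -1 0 0 -30 0 0 0; -1 0 0 -30 0 0 0; -1 0 0 -25 0 0 0; -1 -25 -25 0 0 0 0"
}}

```text
clock: 7.2
tcp_pos: [0.5913, -0.0805, 0.2958]
tcp_rot: [[0.985, -0.172, 0.014], [-0.172, -0.985, -0.006], [0.014, 0.004, -1.0]]
contact_force: [0.8, -1.4, 0.0]
opening: 1.0
```

>>> {"op": "move_arm", "data": {
  "increments": "-1 -25 -25 0 0 0 0; -1 -25 -25 0 0 0 0; -1 -25 -25 0 0 0 0; -1 -25 -25 0 0 0 0; -1 -25 -25 0 0 0 0"
}}

```text
clock: 7.62
tcp_pos: [0.4818, 0.0715, 0.2906]
tcp_rot: [[0.986, -0.165, 0.001], [-0.165, -0.986, 0.0], [0.001, -0.0, -1.0]]
contact_force: [0.4, 0.5, -0.2]
opening: 1.002
```

>>> {"op": "move_arm", "data": {
  "increments": "-1 -26 -24 0 0 0 0; -1 0 0 0 0 0 -0.118; -1 0 0 0 0 0 -0.118; -1 0 0 0 0 0 -0.118; -1 0 0 0 0 0 -0.118"
}}

```text
clock: 8.03
tcp_pos: [0.4611, 0.0987, 0.2907]
tcp_rot: [[0.951, 0.309, 0.001], [0.309, -0.951, 0.0], [0.001, 0.0, -1.0]]
contact_force: [0.5, -0.7, 0.1]
opening: 0.999
```

>>> {"op": "move_arm", "data": {
  "increments": "-1 0 0 0 0 0 -0.118; -1 0 0 0 0 0 -0.118; -1 0 0 0 0 0 -0.118; -1 0 0 0 0 0 -0.118; -1 0 0 0 0 0 -0.118"
}}

```text
clock: 8.45
tcp_pos: [0.4613, 0.0983, 0.2905]
tcp_rot: [[0.62, 0.785, 0.0], [0.785, -0.62, 0.0], [0.0, 0.0, -1.0]]
contact_force: [-0.9, 0.1, 0.5]
opening: 1.0
```

>>> {"op": "move_arm", "data": {
  "increments": "-1 0 0 0 0 0 -0.118; -1 0 0 0 0 0 -0.118; -1 0 0 0 0 0 -0.118; -1 0 0 0 0 0 -0.118; -1 0 0 0 0 0 -0.118"
}}

```text
clock: 8.87
tcp_pos: [0.4613, 0.0983, 0.2905]
tcp_rot: [[0.078, 0.997, 0.0], [0.997, -0.078, 0.0], [0.0, 0.0, -1.0]]
contact_force: [-0.1, -0.4, -0.3]
opening: 0.997
```

Run:
```python
from plant import *
import cv2,numpy as np
P=[]
for n,x,y in(("top",270,125),("side",220,120)):
    a=cv2.cvtColor(get_image(n),cv2.COLOR_RGB2BGR)
    cv2.imwrite(f"pics/{n}2.png",a); a=a[y:y+80,x:x+66]
    P.append(cv2.convertScaleAbs(cv2.resize(a,None,fx=6,fy=6,interpolation=cv2.INTER_CUBIC),alpha=1.4))
cv2.imwrite("pics/w2.png",np.hstack(P)); print(state()["qpos"],state()["clock"],state()['tcp_pos'])
```

```text
[-0.11769623  0.29200068 -0.19710959  1.89387302  0.06844608  0.96181895
 -0.42949626] 8.9667 [0.46121288 0.09819658 0.2905096 ]
```

View pics/w2.png

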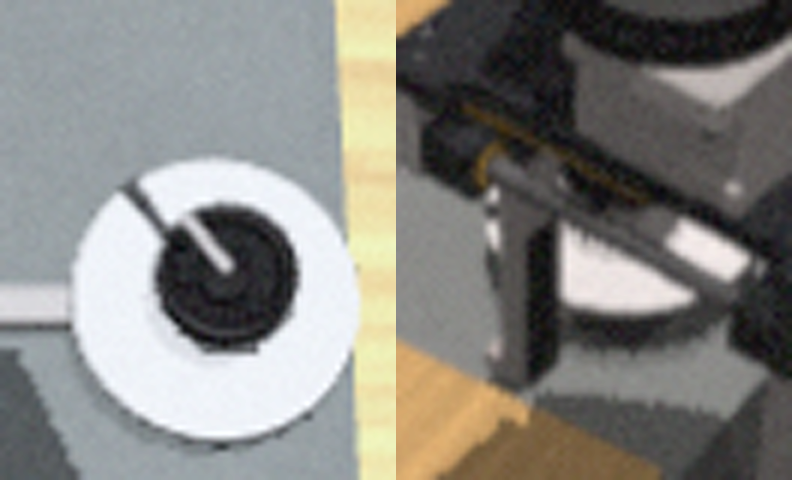

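Run:
```python
from h import *
v=np.load('v.npy'); R=Rz(v[2]); W=np.array([v[0],v[1],0])+R@np.array([v[5],v[6],0])
px=lambda p:full("top",p,6,(270,125))
def ang(a,b,za,zb):
    def inv(p,z): return least_squares(lambda q:proj("top",np.array([q[0],q[1],z]))-p,[.6,-.1]).x
    A,B=inv(px(a),za),inv(px(b),zb); d=R.T@np.array([*(B-A),0]); return np.arctan2(d[1],-d[0]),A,B
print(ang((230,268),(187,219),.203,.203),W)
print(ang((168,241),(141,207),.162,.162))
print(ang((222,302),(133,187),.159,.164))
for th in(2.4,2.5,2.6):
    D=R@np.array([-np.cos(th),np.sin(th),0]); print(th,[(proj("top",W+D*r+[0,0,z])+.5-np.array([270,125]))*6-.5 for r,z in((.003,.203),(.029,.203),(.035,.162),(.053,.162))])
```

```text
(np.float64(2.461466027459868), array([ 0.60577402, -0.10340863]), array([ 0.62650258, -0.08555119])) [ 0.60579578 -0.10251551  0.        ]
(np.float64(2.5102114094544237), array([ 0.6293045 , -0.08183901]), array([ 0.64437981, -0.07008135]))
(np.float64(2.5014705106744652), array([ 0.60343238, -0.1055454 ]), array([ 0.65273995, -0.06639112]))
2.4 [array([222.79862653, 262.77104347]), array([179.15234456, 218.6358924 ]), array([159.35259407, 237.31534123]), array([130.51130827, 208.08603257])]
2.5 [array([223.33659191, 262.32762371]), array([184.35254529, 214.39280245]), array([165.40519755, 232.37588878]), array([139.67478473, 200.6567256 ])]
2.6 [array([223.9196075 , 261.93978149]), array([189.97933735, 210.68574652]), array([171.95093832, 228.06059493]), array([149.57476342, 194.17094095])]
```

>>> {"op": "move_arm", "data": {
  "increments": "0 0 -2.5 0 0 0 -0.11; 0 0 0 40 0 0 0; 0 0 0 40 0 0 0; 0 0 0 0 0 0 0; 0 0 0 0 0 0 0"
}}

```text
clock: 9.38
tcp_pos: [0.4575, 0.0981, 0.2097]
tcp_rot: [[-0.024, 1.0, -0.004], [1.0, 0.024, -0.001], [-0.001, -0.004, -1.0]]
contact_force: [0.0, -1.0, 0.5]
opening: 0.677
```

Run:
```python
from plant import *
import cv2,numpy as np
P=[]
for n,x,y in(("top",170,160),("side",190,180)):
    a=cv2.cvtColor(get_image(n),cv2.COLOR_RGB2BGR)[y:y+90,x:x+90]
    P.append(cv2.convertScaleAbs(cv2.resize(a,None,fx=4.4,fy=4.4,interpolation=cv2.INTER_CUBIC),alpha=1.4))
cv2.imwrite("pics/w3.png",np.hstack(P)); print(state()["clock"],state()['tcp_pos'])
```

```text
9.4833 [0.45986049 0.09886497 0.21210669]
```

View pics/w3.png

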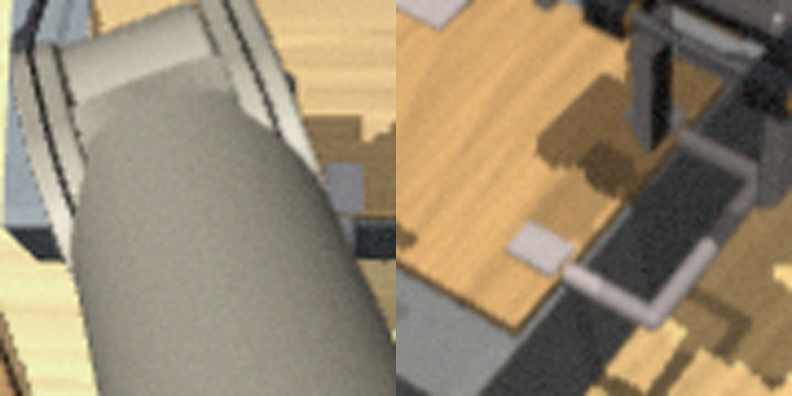

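>>> {"op": "move_arm", "data": {
  "increments": "0 0 -1 0 0 0 0; 0 0 0 0 0 0 0; 0 0 0 0 0 0 0; 0 0 0 0 0 0 0; 0 0 0 0 0 0 0"
}}

```text
clock: 9.9
tcp_pos: [0.4579, 0.0984, 0.211]
tcp_rot: [[-0.026, 1.0, 0.001], [1.0, 0.026, 0.0], [0.0, 0.001, -1.0]]
contact_force: [0.1, 0.1, 0.5]
opening: 0.504
```

>>> {"op": "move_arm", "data": {
  "increments": "0 0 0 25 0 0 0; 0 0 0 20 0 0 0; 0 0 0 20 0 0 0; 0 0 0 14 0 0 0; 0 0 0 6 0 0 0"
}}

```text
clock: 10.32
tcp_pos: [0.4567, 0.098, 0.124]
tcp_rot: [[-0.026, 1.0, -0.003], [1.0, 0.026, -0.001], [-0.001, -0.003, -1.0]]
contact_force: [-0.4, 0.4, 0.6]
opening: 0.5
```

>>> {"op": "move_arm", "data": {
  "increments": "1 0 0 0 0 0 0; 1 0 0 0 0 0 0; 1 0 0 0 0 0 0; 1 0 0 0 0 0 0; 1 0 0 0 0 0 0",
  "force": 25
}}

```text
clock: 10.73
tcp_pos: [0.4582, 0.0985, 0.1263]
tcp_rot: [[-0.026, 1.0, 0.002], [1.0, 0.026, 0.0], [0.0, 0.002, -1.0]]
contact_force: [0.0, -0.2, -0.2]
opening: 0.179
```

>>> {"op": "move_arm", "data": {
  "increments": "1 0 0 0 0 0 0; 1 0 0 0 0 0 0; 1 0 0 0 0 0 0"
}}

```text
clock: 10.98
tcp_pos: [0.4582, 0.0984, 0.126]
tcp_rot: [[-0.026, 1.0, 0.001], [1.0, 0.026, 0.0], [0.0, 0.001, -1.0]]
contact_force: [-0.1, 0.2, 5.3]
opening: 0.119
```

>>> {"op": "move_arm", "data": {
  "increments": "1 0 0.8 -20.4 0 0 0; 1 0 2.4 -20.2 0 0 0; 1 0 4.1 -20 0 0 0; 1 0 5.6 -19.6 0 0 0; 1 0 7.2 -19.1 0 0 0"
}}

```text
clock: 11.4
tcp_pos: [0.4776, 0.0989, 0.2255]
tcp_rot: [[-0.026, 1.0, -0.0], [1.0, 0.026, 0.0], [0.0, -0.0, -1.0]]
contact_force: [4.3, -0.4, -5.8]
opening: 0.119
```

>>> {"op": "move_arm", "data": {
  "increments": "1 0 8.7 -18.4 0 0 0; 1 0 10.1 -17.7 0 0 0; 1 0 11.5 -16.9 0 0 0; 1 0 0 0 0 0 0; 1 0 0 0 0 0 0"
}}

```text
clock: 11.82
tcp_pos: [0.5059, 0.0998, 0.2778]
tcp_rot: [[-0.026, 1.0, -0.004], [1.0, 0.026, -0.0], [-0.0, -0.004, -1.0]]
contact_force: [-4.8, 0.4, 0.0]
opening: 0.117
```

Run:
```python
from plant import *
import cv2,numpy as np
a=cv2.cvtColor(get_image("side"),cv2.COLOR_RGB2BGR);cv2.imwrite("pics/side4.png",a)
cv2.imwrite("pics/top4.png",cv2.cvtColor(get_image("top"),cv2.COLOR_RGB2BGR))
x,y=110,110
a=a[y:y+150,x:x+190]
cv2.imwrite("pics/w4.png",cv2.convertScaleAbs(cv2.resize(a,None,fx=4,fy=4,interpolation=cv2.INTER_CUBIC),alpha=1.4)); s=state();print(s["clock"],s['tcp_pos'],s['contact_force'],s['ft_torque'])
```

```text
11.9167 [0.50544601 0.09980089 0.27710406] [-5.62017316  1.13285949  1.88932771] [ 0.15927295  1.17494703 -0.00757488]
```

View pics/w4.png

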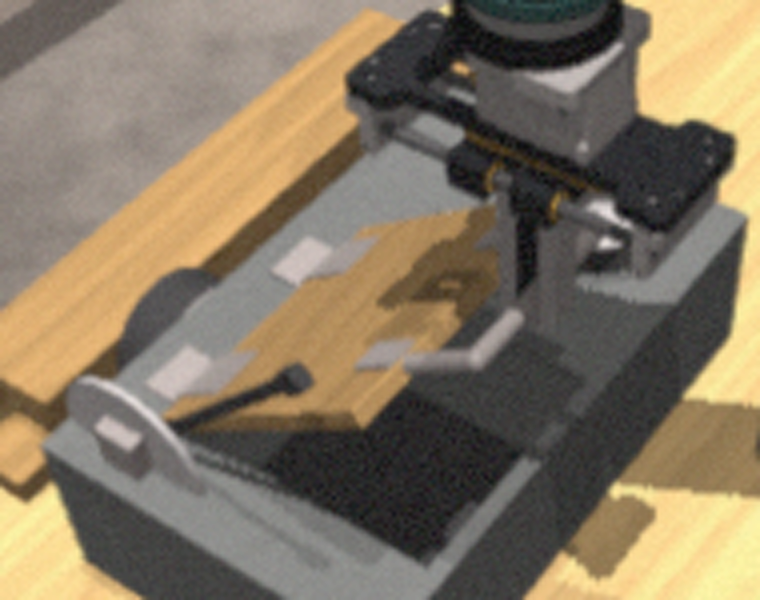

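>>> {"op": "move_arm", "data": {
  "increments": "1 0 8.7 -11 0 0 0; 1 0 9.3 -10.5 0 0 0; 1 0 10.1 -10.2 0 0 0; 1 0 0 0 0 0 0; 1 0 0 0 0 0 0"
}}

```text
clock: 12.33
tcp_pos: [0.5324, 0.1006, 0.3096]
tcp_rot: [[-0.027, 1.0, -0.008], [1.0, 0.027, -0.001], [-0.001, -0.008, -1.0]]
contact_force: [-10.5, -0.6, 8.1]
opening: 0.12
```

>>> {"op": "move_arm", "data": {
  "increments": "1 0 0 0 0 0 0; 1 0 0 0 0 0 0; 1 0 0 0 0 0 0"
}}

```text
clock: 12.58
tcp_pos: [0.532, 0.1006, 0.3092]
tcp_rot: [[-0.027, 1.0, -0.008], [1.0, 0.027, -0.001], [-0.001, -0.008, -1.0]]
contact_force: [-10.3, 0.3, 8.0]
opening: 0.12
```

Run:
```python
from plant import *
import cv2,numpy as np
ims=[]
for n in("side","top"):
    S=np.mean([get_image(n).astype(float) for _ in range(4)],0)
    a=cv2.cvtColor(S.astype(np.uint8),cv2.COLOR_RGB2BGR);cv2.imwrite(f"pics/{n}5.png",a)
    x,y=(130,150) if n=="side" else (165,108)
    a=a[y:y+85,x:x+113] if n=="side" else a[y:y+85,x:x+113]
    cv2.imwrite(f"pics/{n}5c.png",cv2.convertScaleAbs(cv2.resize(a,None,fx=7,fy=7,interpolation=cv2.INTER_CUBIC),alpha=1.4))
s=state();print(s["clock"],s['tcp_pos'],s['contact_force'],s['ft_torque'],s['opening'])
```

```text
12.9833 [0.53200723 0.10060855 0.30916505] [-9.99089623  0.30539632  7.83407083] [-0.0287694   2.27420109  0.03038576] 0.11940380872299788
```

View pics/side5c.png

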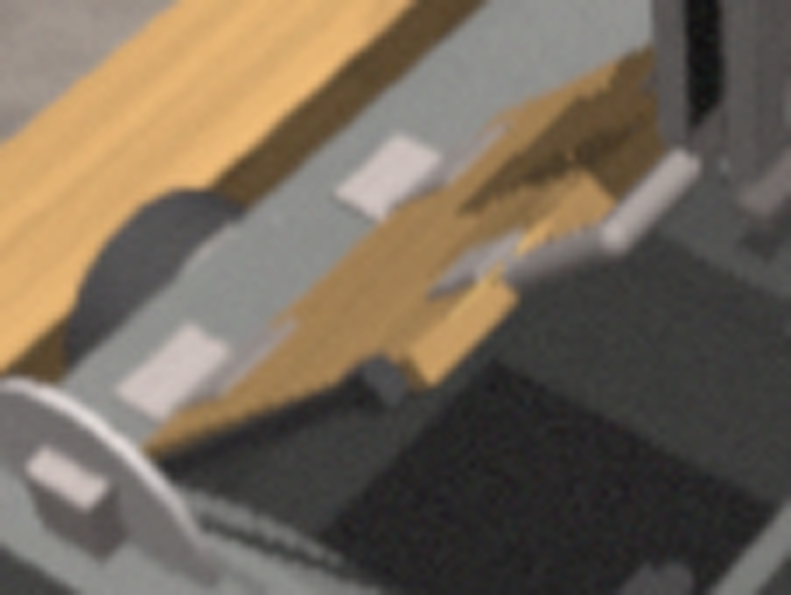

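View pics/top5c.png

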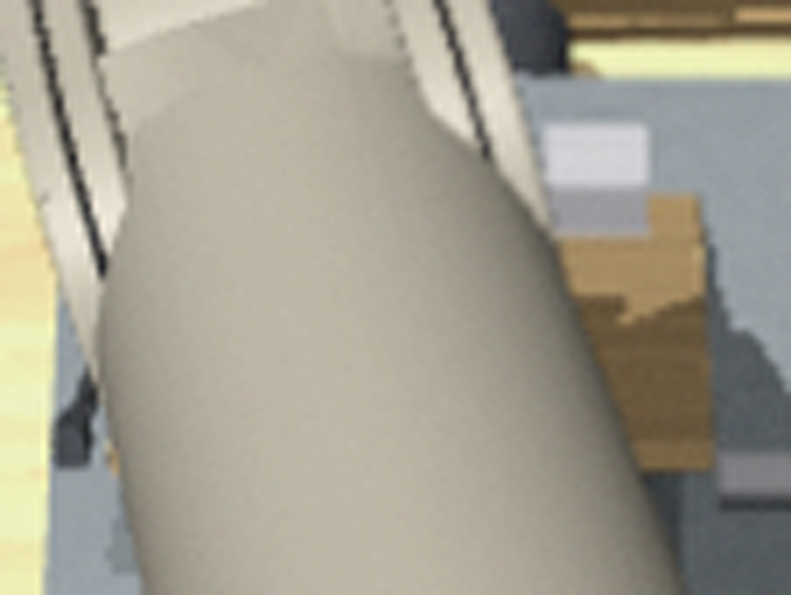

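```bash
cat > ang.py <<'E'
from h import *
v=np.load('v.npy'); H=np.array([v[0],v[1],.131]); R=Rz(v[2]); hh=np.array([v[3],v[4],0])
def P(th,X):
    x,y,z=np.array(X)/1e3; c,s=np.cos(th),np.sin(th)
    return H+R@(hh+np.array([x*c+z*s, y, -x*s+z*c]))
S=lambda p:full("side",p,7,(130,150)); T=lambda p:full("top",p,7,(165,108))
flap=[("side",S((402,348)),(-202,100,6)),("side",S((432,387)),(-202,100,-6)),("side",S((615,240)),(-255,54,0)),("side",S((587,172)),(-202,-10,6)),
 ("top",T((712,440)),(-202,-100,6)),("top",T((712,468)),(-202,-100,-6)),("top",T((698,195)),(-5,-100,6))]
for o in flap[:3]+flap[4:6]:
    r=least_squares(lambda t:proj(o[0],P(t[0],o[2]))-o[1],[.8]); print(o[0],o[2],round(r.x[0],4),np.round(r.fun,2))
print("flap",least_squares(lambda t:np.concatenate([proj(o[0],P(t[0],o[2]))-o[1] for o in flap[:3]+flap[4:6]]),[.8],loss='soft_l1').x)
for lab,ob in(("old",[("top",full("top",(45,270))),("side",full("side",(286,331)))]),("new",[("top",T((73,437))),("side",S((385,379)))])):
    r=least_squares(lambda t:np.concatenate([proj(n,P(t[0],(-t[1]*1000,t[2]*1000,0)))-p for n,p in ob]),[.8,.2,.115]);print(lab,r.x,np.round(r.fun,2))
E
python3 ang.py
```

```text
side (-202, 100, 6) 0.7929 [ 0.48 -0.41]
side (-202, 100, -6) 0.7816 [ 0.66 -0.52]
side (-255, 54, 0) 0.7785 [ 0.87 -0.67]
top (-202, -100, 6) 0.7844 [0.08 0.  ]
top (-202, -100, -6) 0.7919 [0.01 0.  ]
flap [0.78549173]
old [0.80070703 0.19595188 0.11090992] [ 0.08  0.17 -0.15 -0.05]
new [0.80843622 0.19816461 0.11031633] [ 0.19  0.44 -0.39 -0.14]
```

>>> {"op": "move_arm", "data": {
  "increments": "1 0 0.4 -3 0 0 0; 1 0 0.4 -3 0 0 0; 1 0 0 0 0 0 0; 1 0 0 0 0 0 0; 1 0 0 0 0 0 0"
}}

```text
clock: 13.4
tcp_pos: [0.5376, 0.1007, 0.315]
tcp_rot: [[-0.026, 1.0, 0.001], [1.0, 0.026, 0.001], [0.001, 0.001, -1.0]]
contact_force: [3.5, 1.2, -6.9]
opening: 0.117
```

Run:
```python
from plant import *
import cv2,numpy as np
P=[]
for n,x,y in(("side",140,155),("top",165,130)):
    S=np.mean([get_image(n).astype(float) for _ in range(4)],0)
    a=cv2.cvtColor(S.astype(np.uint8),cv2.COLOR_RGB2BGR);cv2.imwrite(f"pics/{n}6.png",a)
    w=85 if n=="side" else 0
    a=a[y:y+75,x:x+85] if n=="side" else np.hstack([a[y:y+75,x:x+18],a[y:y+75,x+70:x+108]])
    P.append(cv2.convertScaleAbs(cv2.resize(a,None,fx=5.6,fy=5.6,interpolation=cv2.INTER_CUBIC),alpha=1.5))
cv2.imwrite("pics/w6.png",np.hstack(P))
s=state();print(s["clock"],s['tcp_pos'],s['contact_force'],s['ft_torque'],s['opening'],P[0].shape)
exec(open('ang.py').read().split('flap=')[0])
# pointer bar line from first pictures
ob=[("side",full("side",p)) for p in((165,379),(250,341))]+[("top",full("top",p)) for p in((88,170),(57,240))]
r=least_squares(lambda t:np.concatenate([proj(n,P(t[0],(-t[2+i]*1e3,t[1]*1e3,0)))-p for i,(n,p) in enumerate(ob)]),[.8,.115,.08,.15,.08,.15]);print(r.x,r.fun)
```

```text
13.8 [0.53765042 0.10071904 0.31511672] [ 5.07143131  2.29026713 -8.22889103] [ 0.49003877 -1.12041539  0.01138183] 0.12029629501974272 (420, 476, 3)
[0.80258111 0.10879674 0.04901369 0.15603128 0.06522516 0.16110392] [-0.33766243 -0.87397973  0.06743969  0.1747894  -0.86559375 -0.30158802
  0.52655948  0.18200264]
```

View pics/w6.png

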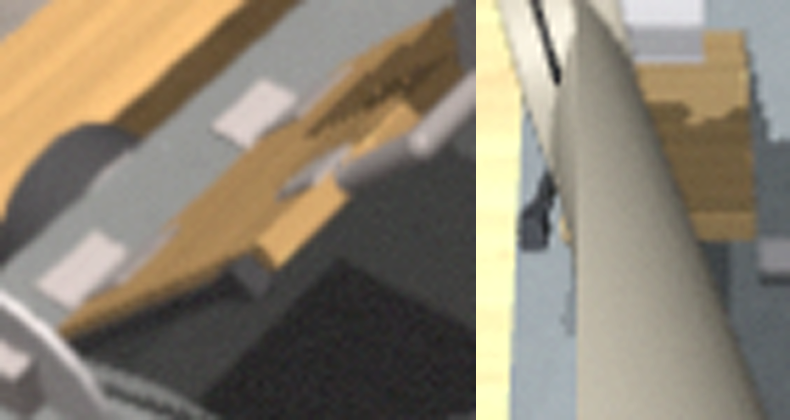

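Run:
```python
exec(open('ang.py').read().split('flap=')[0])
S=lambda p:full("side",p,5.6,(140,155)); T=lambda p:full("top",p,5.6,(217,130))
o5=[("side",(-202,100,6),S((258,237))),("side",(-202,100,-6),S((272,269))),("side",(-255,54,0),S((424,151))),("top",(-202,-100,6),T((278,212))),("top",(-202,-100,-6),T((278,240)))]
for n,X,p in o5:
    r=least_squares(lambda t:proj(n,P(t[0],X))-p,[.8]); print(n,X,r.x,r.fun)
# registration: sub-pixel flap-edge rows (top view, column strip of the front face) in pictures 5 and 6
for k in(5,6):
    g=cv2.imread(f"pics/top{k}.png").astype(float)[150:185,258:265].mean(1); print(k,np.round(g[:,2]).astype(int))
for th in(.78,.79,.80,.81,.82): print(th,[proj("top",P(th,(-202,-95,z)))[1].round(2) for z in(6,-6)])
```

```text
side (-202, 100, 6) [0.81939823] [ 0.07830994 -0.06798021]
side (-202, 100, -6) [0.81908502] [ 1.45280071 -1.19148639]
side (-255, 54, 0) [0.8029738] [ 1.06198202 -0.84322595]
top (-202, -100, 6) [0.82186441] [0.16846268 0.00211046]
top (-202, -100, -6) [0.81785658] [0.09941209 0.0015055 ]
5 [111  92  78  76  75  71  71  75  78  76  74  76  75  75  75  76  76  74
  73  73  75  83  86  85  84  56  49  49  50  50  51  50  52  55  57]
6 [92 76 75 73 70 70 74 75 73 74 75 74 73 75 76 72 71 74 89 88 86 85 79 58
 49 50 49 50 51 53 54 54 58 59 62]
0.78 [np.float64(170.78), np.float64(175.33)]
0.79 [np.float64(170.0), np.float64(174.58)]
0.8 [np.float64(169.2), np.float64(173.82)]
0.81 [np.float64(168.41), np.float64(173.06)]
0.82 [np.float64(167.6), np.float64(172.29)]
```

>>> {"op": "move_arm", "data": {
  "increments": "1 0 -0.4 1.3 0 0 0; 1 0 -0.4 1.2 0 0 0; 1 0 0 0 0 0 0; 1 0 0 0 0 0 0; 1 0 0 0 0 0 0"
}}

```text
clock: 14.22
tcp_pos: [0.5357, 0.1006, 0.3131]
tcp_rot: [[-0.026, 1.0, -0.001], [1.0, 0.026, 0.0], [0.0, -0.001, -1.0]]
contact_force: [0.1, 2.1, -2.9]
opening: 0.119
```

```bash
cat > chk.py <<'E'
import sys
exec(open('ang.py').read().split('flap=')[0])
for n in("side","top"):
    A=np.mean([get_image(n).astype(float) for _ in range(4)],0); cv2.imwrite(f"pics/{n}{sys.argv[1]}.png",cv2.cvtColor(A.astype(np.uint8),cv2.COLOR_RGB2BGR))
g=A[150:185,258:265,0].mean(1); d=np.diff(g); i=int(np.argmin(d[10:28]))+10
lo=150+i-2.5+np.sum((g[i-2:i+4]-49)/(g[i-2]-49))  # boundary row, pixel-centre coordinates
print(np.round(g[14:30]).astype(int),lo,least_squares(lambda t:proj("top",P(t[0],(-202,-95,-6)))[1]-lo,[.8]).x)
s=state();print(s["clock"],s['tcp_pos'],s['contact_force'],s['ft_torque'],s['opening'],np.abs(s['qd']).max())
E
python3 chk.py 7
```

```text
[76 75 73 74 75 94 90 85 85 78 56 50 50 50 51 51] 173.57051909892263 [0.80328289]
14.6167 [0.53573224 0.10060884 0.31312696] [-2.71361705  3.72740456 -0.44843069] [0.68419153 0.33394326 0.00204094] 0.1180262156223246 0.0019956785314932547
```

Run:
```python
import cv2,numpy as np
a=cv2.imread("pics/side7.png")[155:230,140:225]; b=cv2.imread("pics/top7.png")[125:200,285:340]
cv2.imwrite("pics/w7.png",np.hstack([cv2.convertScaleAbs(cv2.resize(q,None,fx=5.6,fy=5.6,interpolation=cv2.INTER_CUBIC),alpha=1.6) for q in(a,b)]))
```

```text
(no output)
```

View pics/w7.png

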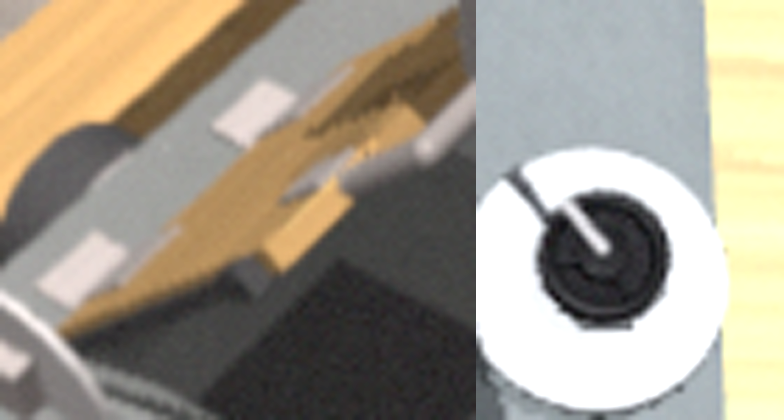

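Run:
```python
exec(open('ang.py').read().split('flap=')[0])
S=lambda p:full("side",p,5.6,(140,155))
for X,p in(((-202,100,6),(262,240)),((-202,100,-6),(275,272)),((-255,54,0),(427,154))): print(least_squares(lambda t:proj("side",P(t[0],X))-S(p),[.8]).x)
print(sign_off())
```

```text
[0.81078295]
[0.81145599]
[0.79710488]
the job is handed in; nothing more can be done
None
```

I turned the handwheel clockwise about 2.32 rad to the mark and let go of it. Then I pinched the hatch handle, lifted the hatch to the pointer's angle and handed in still gripping it, with the arm steady at about 14.6 s.

- **Wheel:** the last picture shows the needle in line with the raised mark. The angle, measured on a picture taken just before the lift, was 2.46 from the index bar and 2.50–2.51 from the needle and mark (target 2.5). The bolt stayed clear of the hatch.
- **Hatch and pointer:** the hatch measured 0.797–0.811 rad and the pointer 0.801–0.808 rad, so they agree to about 0.01 rad. The handle reads about 0.01 lower than the hatch corners, and I did not resolve that disagreement.
- **Pointer not shifted:** its tip is in the same place as in the first pictures, within about 1 pixel.
- **Force and steadiness:** wrist force was below 5 N at hand-in, with joint speeds near zero. The highest I saw during the lift was about 13 N.
- **Bench items:** I did not re-measure the glue, sanding block and tape. I kept the tool well above them, and none of the force readings suggested a touch.

On the way up I overshot the hatch angle by about 0.015 rad and lowered it again to match.

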